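Dock the nail drill's control unit in its charger

TASK

Put the nail drill's control unit on charge without lifting it off the desk: first push it sideways until its side lies flush along the charger's guide rail, with the plug still outside the socket, and pause there for a moment. Then slide it along the rail until its block plug is fully home in the socket and the case meets the charger. Leave the two polish bottles and the buffer block where they stand.

Things in the scene. Friction and masses are not known exactly. Their poses are not given: they have to be found in the camera images.
- unit: Drill control unit, loose, about 0.4 kg: white square case 100 x 100 mm, 40 mm high (too wide to grip: push it), thin dark screen and flat dial on top, a black block plug sticking out of one side. Origin: centre of the case's underside. x points out along the plug (case sides at x = -50 and 50 mm, y = -50 and 50 mm), z up.
- unit_tip (a point): Middle of the plug's end face, 80 mm ahead of the unit's origin and 20 mm up. The plug is 30 mm long, 44 mm wide and 22 mm high (9 to 31 mm above the desk), centred on the side. Axes as the unit's.
- charger: Charging station, grey plastic, fixed: a housing with one socket in its front face, and a guide rail. Origin: on the desk under the middle of the socket mouth; x points into the socket, z up. Housing: x 0 to 64 mm (front face x = 0), y -64 to 64 mm, 57 mm high. Unit fully home and flush: its origin is at x = -50 mm, y = 0 here, axes parallel.
- charger_socket (a point): Middle of the socket mouth, 20 mm above the desk. Socket: 48 mm wide (y), from 6 to 34 mm above the desk, 34 mm deep, with a 4 mm flare at the sides of the mouth. Axes as the charger's.
- charger_rail (a point): On the rail's guiding face at desk level, at its middle: charger x = -120 mm, y = 50 mm. The face looks to the charger's -y; the rail is 14 mm thick (y 50 to 64 mm), 20 mm high, and runs straight from x = -240 mm to the housing at x = 0. Flush on it, the unit has its +y side on this face.
- bottle_tall: Bystander: polish bottle, glass with black cap, 32 mm across, 78 mm high, standing. Origin: centre of its underside.
- bottle_small: Bystander: polish bottle, black cap, 34 mm across, 56 mm high, standing. Origin: centre of its underside.
- buffer: Bystander: grey nail buffer block, 95 (x) x 26 x 26 mm, lying behind the rail. Origin: centre of its underside.

How it is judged:
By the outcome, as a careful person would: the job done as asked, in the order asked, and still so for the second after the job is handed in, with the robot touching nothing.
It also fails if it takes over 51 s, if anything falls off the work surface, if the arm or the gripper's body presses on something with over 40 N, if the wrist force passes 120 N, or if a joint passes its speed limit or range.

ROBOT

A 6-joint arm with a two-finger parallel gripper is mounted at the origin on the work surface. World frame = base frame: x ahead of the robot, y to its left, z up, the work surface at z = 0. Lengths are in mm, angles in degrees, forces in N, time in s.
With the tool pointing down it reaches from about 350 to 850 mm from the base axis. Payload 8.1 kg.
Tool frame: the origin (TCP) lies on the centre line of the jaws, within the pads' length; the fingertips stand 19 mm ahead of it and the grasp point (between the pads) is the TCP (r.tip_reach is the z of the fingertips in the tool frame, in mm); z points along the fingers, y is the line along which they close (so a half turn about z gives the same grasp; the last joint's range is limited). The gripper opens to 85 mm and grips with 20 to 120 N. Pads are 22 mm wide; open, the fingers measure 114 mm over their backs; the gripper's body (76 mm by 85 mm) begins 54 mm behind the grasp point. The pads swing forward as they close: fully open they stand 13 mm farther back than shut.
Start: joints at [60.08, 7.471, 85.268, -0, 87.261, -4.893], TCP at [253.805, 543.68, 229.192] pointing down, gripper open.
Joint ranges: [-169.43, 169.43], [-51.17, 129.36], [1.28, 143.12], [-76.62, 256.62], [0, 156.53], [-152.29, 152.29]. Speed limits (degrees/s): [136.94, 136.94, 159.86, 180, 180, 180].

INTERFACE

Orientations are given as [roll, pitch, yaw] about the fixed x, y, z axes, in that order (R = Rz(yaw) Ry(pitch) Rx(roll)).
In Python, from bench import r gives the robot as it stands. The module is installed in compiled form; this text tells all that it offers.
- The arm moves only by the shell command python3 -m handwheel 'ROWS' [FORCE]. ROWS is JSON, a list of rows, each a list of 7 numbers: the shift along the tool's x, y, z in m, then the turn, a rotation vector about the tool's x, y, z in degrees, then the finger opening in m, from 0 to 0.0854. In form: [[tx, ty, tz, ax, ay, az, claw], ...]. A call has 1 to 8 rows; each row shifts and turns the commanded pose from where the row before left it, along the tool's axes as they then stand; what a row does not reach is not made up. A row lasts 1/12 s, in which the tool goes at most 41.7 mm and 7.16 degrees, less where a joint would pass 70% of its speed; a pose out of reach is approached as far as the arm can. A call with a gripper value outside its range is refused whole. The fingers move at their own pace and stop on an object; FORCE is the grip in N (left out, the last holds). Time passes only in rows, so rows that do not move let the fingers close. It gives the time, the measured TCP pose, the force, the opening and the grip force at its end, in the units of the state.
- r.sense(): the state, without advancing time (a new reading comes with each control period).
- r.snapshot(name): name is "scene" or "top"; returns (picture, depth): 384x512x3 uint8, blue, green, red; 384x512 float32, mm along the optical axis (not along the pixel's ray), 0 where there is no reading.
- r.calibration(name): a dict with "vfov" (degrees; the focal length in pixels is half the picture's height over the tangent of half this angle, whatever the lens; pixels are square), "cx", "cy" (the principal point, pixels), "rvec" (rotation vector, rad) and "tvec" (3), from world to camera coordinates, as OpenCV has them. Camera axes: x right, y down, z forward; pixel columns grow to the right and rows downward; lengths in mm; the calibration is good to about 2 mm. A picture is of the moment at which its call begins. calibration takes no time and is no camera call.
- r.hand_in(): hands the job in; it is judged then, once.
The state is a dict: "time": time; "joint_pos": joint angles; "qd": joint speeds; "joint_efforts": joint torques, N m; "tool_pos": TCP position; "tcp_rot": TCP orientation; "ft_force": force on the tool from outside, world axes, zero at the start; "wrist_torque": the same for the moment, N m; "finger_gap": finger opening in mm; "grip_force": force on a finger pad.
Only numpy, scipy, OpenCV 4.12 (cv2) and the standard library are available. Lean on these libraries where they do the work, as an engineer would, in place of code of your own. Each camera call takes 0.05 s, during which the arm holds its last target. There are 200 camera calls.

## Working session

There is one attempt and no reset: what is moved stays moved. The work goes in short steps, Python scripts to look and compute and a shell command to move; the robot and the scene stay as the last step left them, time stands still between calls to the robot, and variables do not carry over. Pictures are saved under pics/ and viewed, at most 10 in all, crops included, and the job is handed in when it is done.

```bash
mkdir -p pics; cat > h.py <<'E'
import numpy as np, cv2
from bench import r
def cam(n):
    c=r.calibration(n); f=192/np.tan(np.radians(c["vfov"])/2)
    K=np.array([[f,0,c["cx"]],[0,f,c["cy"]],[0,0,1]]); R=cv2.Rodrigues(np.array(c["rvec"],float))[0]
    return K,R,np.array(c["tvec"],float).ravel(),c
def ray(n,uv,z):
    K,R,t,_=cam(n); uv=np.atleast_2d(uv).astype(float)
    d=(np.linalg.inv(K)@np.c_[uv,np.ones(len(uv))].T).T@R; o=-R.T@t
    return o+d*((z-o[2])/d[:,2])[:,None]
def cloud(n,dep):
    K,R,t,_=cam(n); v,u=np.mgrid[:384,:512]
    p=np.stack([(u-K[0,2])/K[0,0]*dep,(v-K[1,2])/K[1,1]*dep,dep],-1)
    return (p-t)@R
E
python3 - <<'E'
from h import *
for n in("top","scene"):
    im,d=r.snapshot(n); cv2.imwrite(f"pics/{n}0.png",im); np.save(f"{n}0.npy",d)
    print(n,cam(n)[3])
s=r.sense(); print(s, r.tip_reach)
E
```

```text
top {'vfov': 52.53693051319836, 'cx': 260.4249474699792, 'cy': 188.25303697720366, 'rvec': array([ 1.99645714, -2.23958717,  0.23273806]), 'tvec': array([110.20923442, 659.60071406, 803.27752314])}
scene {'vfov': 51.53567161337721, 'cx': 256.05506309070654, 'cy': 196.32435973798383, 'rvec': array([ 1.85904608,  1.9931949 , -0.5390345 ]), 'tvec': array([  21.23733426, -576.21060813, 1300.5728215 ])}
{'time': 0.1, 'joint_pos': array([ 6.00802940e+01,  7.51071409e+00,  8.53222954e+01,  1.19727432e-03,
        8.72624211e+01, -4.89298366e+00]), 'qd': array([-3.58905801e-05, -2.03187124e-01, -1.31161845e-01,  2.86167827e-02,
        1.13937472e-01, -3.39219540e-02]), 'joint_efforts': array([ 1.82662832e-03, -5.70954752e+01, -5.01940298e+01, -1.68101592e-04,
        8.32160847e-03, -1.62657079e-05]), 'tool_pos': array([253.54861309, 543.24843883, 228.25717301]), 'tcp_rot': array([-1.79905019e+02, -9.33119659e-03,  1.54973212e+02]), 'ft_force': array([ 0.04294876, -0.14087649,  0.14249304]), 'wrist_torque': array([ 0.03492546, -0.07221   , -0.00424369]), 'grip_force': 0.0, 'finger_gap': 85.34129937077051} 19.0
```

View pics/top0.png

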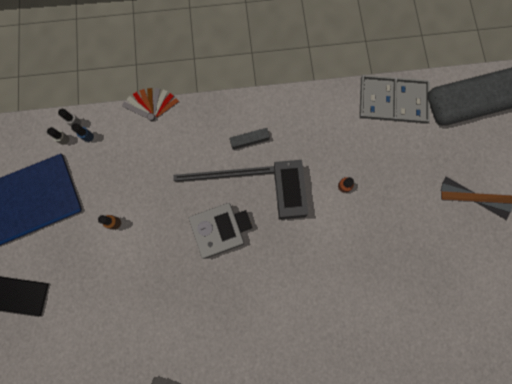

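View pics/scene0.png

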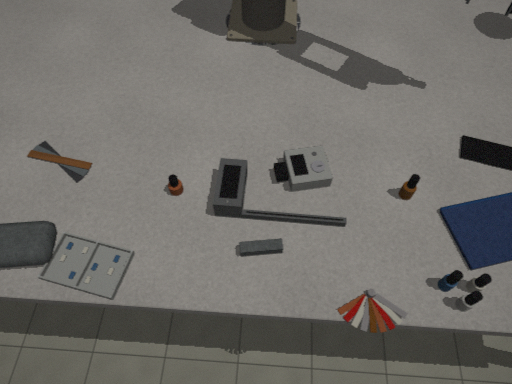

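The top view shows the unit at about (217,230) with its plug at (245,222). The housing is at (290,188), the rail runs from (175,178) to (272,171), and the bottles stand at (110,222) and (347,184). The scene view shows the same layout from the far side. Next I measure these with the depth images.

```bash
cat >> h.py <<'E'
def rect(P,m):
    q=P[m][:,:2].astype(np.float32); (c,s,a)=cv2.minAreaRect(q); return len(q),np.round(c,1),np.round(s,1),round(a,1)
def look(n,d):
    P=cloud(n,d); ok=d>0; z=np.where(ok,P[...,2],-99); return P,z
E
python3 - <<'E'
from h import *
for n in("top","scene"):
    P,z=look(n,np.load(n+"0.npy"))
    desk=np.abs(z)<12; print(n,"desk z",np.median(z[desk]),z[desk].std())
    m=((z>12)&(z<150)).astype(np.uint8)
    k,l,st,c=cv2.connectedComponentsWithStats(m)
    for i in range(1,k):
        if st[i,4]>15:
            a=l==i; zz=z[a]; print(c[i].round(),st[i,4],"z",np.percentile(zz,[10,50,90,99]).round(),rect(P,a), "mean",P[a].mean(0).round())
E
```

```text
top desk z 0.2136445140835039 2.4624771451720164
[461.  97.] 3798 z [17. 48. 51. 53.] (3798, array([ 853.8, -422.6]), array([370.1, 141.5]), 84.8) mean [ 841. -476.   42.]
[134. 108.] 70 z [12. 13. 15. 16.] (70, array([919.7, 319.5]), array([62. , 23.7]), 57.4) mean [916. 322.  13.]
[ 75. 125.] 425 z [23. 45. 69. 72.] (425, array([877.3, 454.3]), array([73. , 27.5]), 37.9) mean [875. 452.  47.]
[149. 115.] 43 z [12. 14. 16. 19.] (43, array([893.6, 286. ]), array([28.2, 14.7]), 48.7) mean [892. 285.  14.]
[ 57. 135.] 213 z [20. 39. 61. 63.] (213, array([857.5, 499.3]), array([24.3, 27.1]), 50.3) mean [856. 497.  41.]
[249. 138.] 468 z [21. 26. 28. 30.] (468, array([804.4,  45.3]), array([27., 95.]), 9.0) mean [803.  45.  25.]
[ 35. 198.] 3336 z [12. 13. 15. 17.] (3336, array([718.2, 572.9]), array([156.2, 195.6]), 17.2) mean [716. 564.  14.]
[271. 185.] 2323 z [19. 56. 58. 60.] (2323, array([667.1,  85.1]), array([304.4, 128.7]), 88.6) mean [679.   9.  45.]
[346. 184.] 189 z [23. 31. 57. 59.] (189, array([ 661.6, -167.1]), array([31.4, 27.7]), 36.6) mean [ 660. -165.   38.]
[219. 229.
[... 962 characters left out ...]
  47.]
[483. 228.] 2096 z [12. 13. 14. 16.] (2096, array([722.1, 568.8]), array([155.2, 186.9]), 17.1) mean [722. 547.  13.]
[ 40. 248.] 3028 z [15. 45. 50. 52.] (3028, array([ 854.5, -388. ]), array([296.6, 121. ]), 79.3) mean [ 850. -426.   37.]
[261. 246.] 562 z [20. 25. 27. 29.] (562, array([806.4,  45.1]), array([26.5, 94.6]), 9.4) mean [808.  45.  24.]
[451. 280.] 296 z [21. 44. 69. 70.] (296, array([862.4, 438.9]), array([27.2, 24.4]), 48.4) mean [864. 436.  46.]
[474. 292.] 588 z [21. 41. 68. 70.] (588, array([882.1, 484.8]), array([28.5, 75.9]), 52.9) mean [885. 480.  44.]
[371. 292.] 44 z [13. 14. 16. 17.] (44, array([890.6, 281. ]), array([15. , 14.8]), 74.5) mean [891. 281.  14.]
```

```bash
cat >> h.py <<'E'
def lsline(X,Y): return np.polyfit(X,Y,1)
E
python3 - <<'E'
from h import *
for n in("top","scene"):
    P,z=look(n,np.load(n+"0.npy")); x,y=P[...,0],P[...,1]
    box=(x>540)&(x<760)&(y>-80)&(y<250)
    hs=box&(z>48)&(z<66); print(n,"housing top",rect(P,hs))
    u=box&(z>34)&(z<48)&(x<660)&(y>60); print("unit top",rect(P,u))
    pl=box&(z>25)&(z<35)&(x<640)&(y<90); print("plug",rect(P,pl),P[pl].mean(0))
    ra=box&(z>13)&(z<24)&(x>665)&(y>58)
    print("rail",rect(P,ra))
    yy=np.arange(60,235,12); e=[]
    for a in yy:
        s=ra&(abs(y-a)<6)
        if s.sum()>2: e.append((a,np.percentile(x[s],4),np.percentile(x[s],96)))
    e=np.array(e); print("rail lo",lsline(e[:,0],e[:,1]),"hi",lsline(e[:,0],e[:,2])); print("rail x at y=150:",np.polyval(lsline(e[:,0],e[:,1]),150),np.polyval(lsline(e[:,0],e[:,2]),150))
E
```

```text
top housing top (1572, array([664.1, -34.8]), array([ 64.3, 128.7]), 88.7)
unit top (1905, array([592.7, 133.4]), array([ 99.9, 123.6]), 12.7)
plug (213, array([609. ,  22.8]), array([ 70.3, 160.5]), 17.1) [602.99835134  68.79855884  30.83285615]
rail (477, array([725.3, 146.9]), array([178. ,  15.3]), 88.7)
rail lo [2.29431314e-02 7.15009646e+02] hi [2.40867598e-02 7.27994975e+02]
rail x at y=150: 718.4511157731338 731.6079889359108
scene housing top (1363, array([664.9, -35.1]), array([ 64.5, 130.7]), 88.5)
unit top (1413, array([594.8, 130.2]), array([102.3, 129.1]), 13.6)
plug (164, array([594.1,  43.6]), array([74.2, 93.3]), 1.3) [605.70344527  76.4906752   30.51434334]
rail (527, array([726. , 146.5]), array([177.2,  17.9]), 88.5)
rail lo [2.28227515e-02 7.16671958e+02] hi [2.53501244e-02 7.29934725e+02]
rail x at y=150: 720.0953710426489 733.7372433526504
```

```bash
python3 -m handwheel '[[0,0,0,0,0,-5.92,0.05],[0,0,0,0,0,-5.92,0.05],[0,0,0,0,0,-5.92,0.05],[0,0,0,0,0,-5.92,0.05],[-0.02,-0.031,0.009,0,0,0,0.05],[-0.02,-0.031,0.009,0,0,0,0.05],[-0.02,-0.031,0.009,0,0,0,0.05],[-0.02,-0.031,0.009,0,0,0,0.05]]'; python3 -m handwheel '[[-0.02,-0.031,0.009,0,0,0,0.05],[-0.02,-0.031,0.009,0,0,0,0.05],[-0.02,-0.031,0.009,0,0,0,0.05],[-0.02,-0.031,0.009,0,0,0,0.05],[-0.02,-0.031,0.009,0,0,0,0.05],[-0.02,-0.031,0.009,0,0,0,0.05],[-0.02,-0.031,0.009,0,0,0,0.05],[-0.02,-0.031,0.009,0,0,0,0.05]]'
cat >> h.py <<'E'
O=np.array([665.3,-3.]); A=np.radians(-91.35); CX=np.array([np.cos(A),np.sin(A)]); CY=np.array([-np.sin(A),np.cos(A)])
def ch(p): d=np.asarray(p)[:2]-O; return np.array([d@CX,d@CY]).round(1)
def st():
    s=r.sense(); f=s["ft_force"]; print("t",round(s["time"],2),"TCP charger",ch(s["tool_pos"]),"z",s["tool_pos"][2].round(1),"rpy",s["tcp_rot"].round(2),"F cx,cy,z",(f[:2]@CX).round(1),(f[:2]@CY).round(1),f[2].round(1),"gap",s["finger_gap"])
E
python3 -c "from h import *; st()"
```

```text
time: 0.77
tool_pos: [331.0, 416.3, 192.2]
tcp_rot: [-180.0, -0.0, 178.7]
ft_force: [1.1, 0.5, -0.2]
finger_gap: 49.7
grip_force: 0.0
time: 1.43
tool_pos: [485.3, 164.4, 120.5]
tcp_rot: [-180.0, -0.0, 178.7]
ft_force: [0.5, 0.9, 0.1]
finger_gap: 49.9
grip_force: 0.0
t 1.43 TCP charger [-163.1 -183.9] z 120.5 rpy [-1.8000e+02 -2.0000e-02  1.7865e+02] F cx,cy,z -0.9 0.5 0.1 gap 49.85496381679848
```

```bash
python3 -m handwheel '[[0,-0.013,0.022,0,0,0,0.05],[0,0,0.022,0,0,0,0.05],[0,0,0.022,0,0,0,0.05],[0,0,0.022,0,0,0,0.05],[-0.01,0,0,0,0,0,0.05],[-0.01,0,0,0,0,0,0.05],[-0.005,0,0,0,0,0,0.05],[0,0,0,0,0,0,0.05]]'; python3 - <<'E'
from h import *
st(); im,d=r.snapshot("scene"); cv2.imwrite("pics/s1.png",cv2.resize(im[90:250,200:400],None,fx=3,fy=3))
E
```

```text
time: 2.1
tool_pos: [510.5, 152.5, 33.2]
tcp_rot: [180.0, 0.0, 178.6]
ft_force: [-0.4, 0.5, 0.6]
finger_gap: 49.9
grip_force: 0.0
t 2.1 TCP charger [-151.8 -158.4] z 33.2 rpy [1.8000e+02 2.0000e-02 1.7863e+02] F cx,cy,z -0.5 -0.4 0.6 gap 49.944675595883325
```

View pics/s1.png

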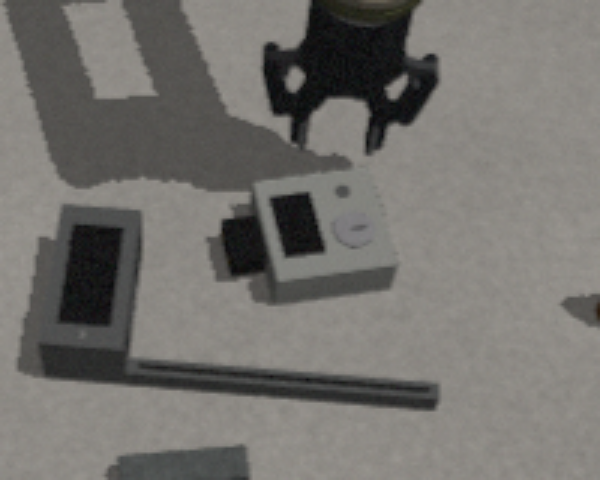

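The fingertips, at about (300,145) and (375,150), are just short of the case's near side, and the case still stands at its original angle. I start the sideways push.

```bash
python3 -m handwheel '[[-0.005,0,0,0,0,0,0.05],[-0.005,0,0,0,0,0,0.05],[-0.005,0,0,0,0,0,0.05],[-0.005,0,0,0,0,0,0.05],[-0.005,0,0,0,0,0,0.05],[-0.005,0,0,0,0,0,0.05],[-0.005,0,0,0,0,0,0.05],[-0.005,0,0,0,0,0,0.05]]'; python3 -m handwheel '[[-0.005,0,0,0,0,0,0.05],[-0.005,0,0,0,0,0,0.05],[-0.005,0,0,0,0,0,0.05],[-0.005,0,0,0,0,0,0.05],[-0.004,0,0,0,0,0,0.05],[-0.004,0,0,0,0,0,0.05],[0,0,0,0,0,0,0.05]]'
cat >> h.py <<'E'
def unit(n,xr=(-260,-5)):
    im,d=r.snapshot(n); P,z=look(n,d); q=P[...,:2]-O; x,y=q@CX,q@CY
    m=(z>34)&(z<47)&(im.min(2)>55)&(x>xr[0])&(x<xr[1])&(y<75)&(y>-160)
    k,l,s,c=cv2.connectedComponentsWithStats(m.astype(np.uint8)); i=1+np.argmax(s[1:,4]); m=l==i
    (c,s,a)=cv2.minAreaRect(np.stack([x[m],y[m]],1).astype(np.float32)); print(n,"unit top in charger frame",np.round(c,1),np.round(s,1),round(a,1)); return im
E
python3 - <<'E'
from h import *
st(); a=unit("top"); b=unit("scene"); cv2.imwrite("pics/s2.png",cv2.resize(b[90:250,200:400],None,fx=3,fy=3))
E
```

```text
time: 2.82
tool_pos: [550.1, 151.7, 33.2]
tcp_rot: [180.0, -0.0, 178.7]
ft_force: [-2.6, 1.1, 2.2]
finger_gap: 50.1
grip_force: 1.7
time: 3.4
tool_pos: [578.6, 150.7, 33.3]
tcp_rot: [-180.0, 0.0, 178.6]
ft_force: [-0.5, -0.5, 0.8]
finger_gap: 50.0
grip_force: 0.4
t 3.4 TCP charger [-151.7  -90.3] z 33.3 rpy [-1.7999e+02  5.0000e-02  1.7864e+02] F cx,cy,z 0.6 -0.4 0.8 gap 49.976478705402805
top unit top in charger frame [-94.4 -31.1] [ 30.3 100.2] 4.6
scene unit top in charger frame [-131.7  -29.8] [102.4  99.9] 89.9
```

View pics/s2.png

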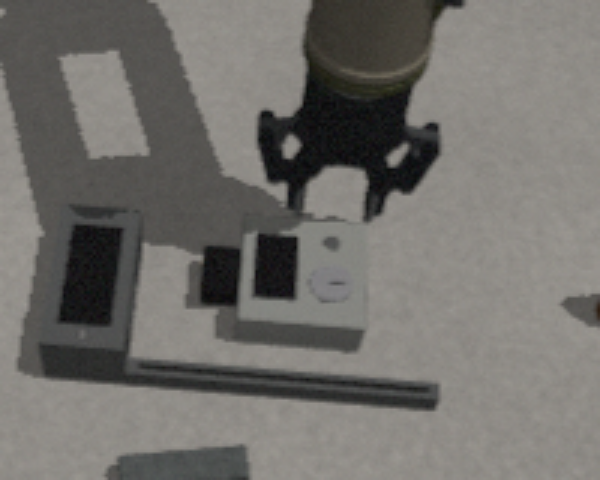

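The unit is now square to the fingers at charger (-132, -30). There is still a gap to the rail, which lies about 25 px below its lower edge in the crop. The plug is outside the socket.

```bash
python3 -m handwheel '[[-0.004,0,0,0,0,0,0.05],[-0.004,0,0,0,0,0,0.05],[-0.004,0,0,0,0,0,0.05],[-0.004,0,0,0,0,0,0.05],[-0.004,0,0,0,0,0,0.05],[-0.004,0,0,0,0,0,0.05],[-0.003,0,0,0,0,0,0.05],[0,0,0,0,0,0,0.05]]'; python3 -m handwheel '[[-0.001,0,0,0,0,0,0.05],[0,0,0,0,0,0,0.05]]';python3 -m handwheel '[[-0.001,0,0,0,0,0,0.05],[0,0,0,0,0,0,0.05]]'; python3 - <<'E'
from h import *
st(); unit("scene");unit("scene")
E
```

```text
time: 4.17
tool_pos: [605.6, 150.3, 33.3]
tcp_rot: [180.0, 0.1, 178.6]
ft_force: [-0.0, -0.1, 0.1]
finger_gap: 49.9
grip_force: 0.2
time: 4.33
tool_pos: [605.8, 150.3, 33.2]
tcp_rot: [-180.0, 0.0, 178.7]
ft_force: [-1.4, 1.0, 0.4]
finger_gap: 49.8
grip_force: 0.5
time: 4.5
tool_pos: [606.5, 150.3, 33.2]
tcp_rot: [-180.0, -0.0, 178.7]
ft_force: [-2.4, 0.5, -0.4]
finger_gap: 49.9
grip_force: 1.2
t 4.5 TCP charger [-151.9  -62.4] z 33.2 rpy [-1.8000e+02 -2.0000e-02  1.7866e+02] F cx,cy,z -0.4 -2.4 -0.4 gap 49.86749339350358
scene unit top in charger frame [-132.8   -1.7] [101.4 102.6] 89.6
scene unit top in charger frame [-132.9   -2.3] [102.2 102.9] 89.6
```

```bash
for i in 1 2 3; do python3 -m handwheel '[[-0.001,0,0,0,0,0,0.05],[0,0,0,0,0,0,0.05]]' | grep -E "pos|force: \["; done
```

```text
tool_pos: [607.6, 150.3, 33.2]
ft_force: [-3.2, 0.3, 0.2]
tool_pos: [608.8, 150.2, 33.2]
ft_force: [-2.5, 0.7, 0.8]
tool_pos: [609.6, 150.2, 33.1]
ft_force: [-3.4, -0.6, 1.0]
```

```bash
for i in 1 2; do python3 -m handwheel '[[-0.001,0,0,0,0,0,0.05],[0,0,0,0,0,0,0.05]]' | grep -E "pos|force: \["; done; python3 - <<'E'
from h import *
st(); unit("scene")
E
```

```text
tool_pos: [609.8, 150.1, 33.0]
ft_force: [-8.1, 0.3, 3.3]
tool_pos: [610.0, 150.2, 32.9]
ft_force: [-11.1, -0.4, 7.6]
t 5.43 TCP charger [-151.8  -58.9] z 32.9 rpy [-179.98   -0.22  178.65] F cx,cy,z 0.7 -11.1 7.6 gap 50.198195253748395
scene unit top in charger frame [-132.6    1.3] [101.8 102.3] 89.5
```

The reaction rose from 3 N to 11 N with no further travel, so the unit is against the rail. I press slightly more, hold for a second, and back off.

```bash
python3 -m handwheel '[[-0.001,0,0,0,0,0,0.05],[0,0,0,0,0,0,0.05],[0,0,0,0,0,0,0.05],[0,0,0,0,0,0,0.05],[0,0,0,0,0,0,0.05],[0,0,0,0,0,0,0.05],[0,0,0,0,0,0,0.05],[0,0,0,0,0,0,0.05]]' | grep -E "pos|force: \["; python3 -m handwheel '[[0,0,0,0,0,0,0.05],[0,0,0,0,0,0,0.05],[0,0,0,0,0,0,0.05],[0,0,0,0,0,0,0.05],[0.004,0,0,0,0,0,0.05],[0.008,0,0,0,0,0,0.05],[0.015,0,0,0,0,0,0.05],[0.015,0,0,0,0,0,0.05]]';python3 -m handwheel '[[0.01,0,-0.02,0,0,0,0.05],[0,0,-0.03,0,0,0,0.05],[0,0,-0.035,0,0,0,0.05],[0,0.04,-0.01,0,0,7,0.05],[0,0,0,0,0,7,0.05],[0,0,0,0,0,7,0.05],[0,0,0,0,0,7,0.05],[0,0,0,0,0,7,0.05]]'; python3 - <<'E'
from h import *
st(); unit("scene"); b=unit("top"); cv2.imwrite("pics/s3.png",cv2.resize(b[130:280,150:350],None,fx=3,fy=3))
E
```

```text
tool_pos: [610.1, 150.1, 32.8]
ft_force: [-15.7, 0.0, 9.7]
time: 6.82
tool_pos: [570.9, 151.1, 33.4]
tcp_rot: [180.0, 0.1, 178.6]
ft_force: [0.2, 0.3, -0.1]
finger_gap: 50.1
grip_force: 0.0
time: 7.48
tool_pos: [561.9, 190.5, 128.3]
tcp_rot: [179.9, 0.1, 143.5]
ft_force: [0.2, 0.2, 0.1]
finger_gap: 50.2
grip_force: 0.0
t 7.48 TCP charger [-191.  -107.9] z 128.3 rpy [1.7992e+02 8.0000e-02 1.4354e+02] F cx,cy,z -0.2 0.2 0.1 gap 50.2419208884193
scene unit top in charger frame [-131.5    0.8] [101.5 100. ] 89.5
top unit top in charger frame [-131.7   -0.7] [100.3 100.1] 89.6
```

View pics/s3.png

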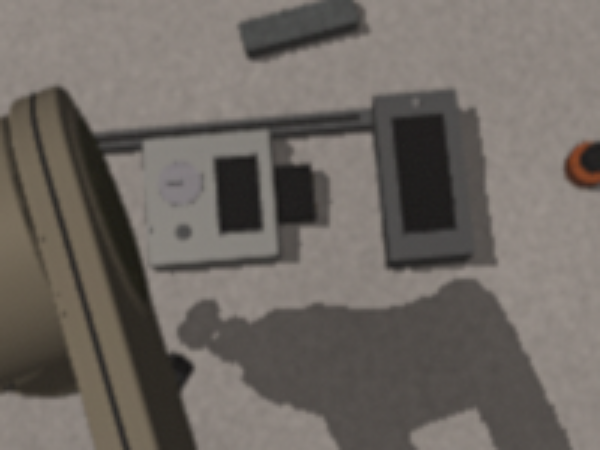

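Flush on the rail: the case's upper edge lies along it, and the unit is at charger (-131.6, 0) and parallel. The plug at (295,195) is well clear of the housing. Next the tool goes behind the unit.

```bash
python3 -m handwheel '[[0,0,0,0,0,6.86,0.05],[0,0,0,0,0,6.86,0.05],[0,0,0,0,0,6.86,0.05],[0,0,0,0,0,6.86,0.05],[0,0,0,0,0,6.86,0.05],[0,0,0,0,0,6.86,0.05],[0,0,0,0,0,6.86,0.05],[0,0,0,0,0,6.86,0.05]]'|grep rot; python3 -m handwheel '[[0.01,0.036,0,0,0,0,0.05],[0.01,0.036,0,0,0,0,0.05],[0.006,0.036,0,0,0,0,0.05],[0,0,0,0,0,0,0.05]]'; python3 -c "from h import *; st()"
```

```text
tcp_rot: [179.9, -0.0, 88.9]
time: 8.58
tool_pos: [674.2, 214.2, 124.5]
tcp_rot: [-180.0, 0.0, 89.2]
ft_force: [-0.4, 0.5, -0.5]
finger_gap: 49.9
grip_force: 0.0
t 8.58 TCP charger [-217.4    3.7] z 124.5 rpy [-1.7999e+02  3.0000e-02  8.9220e+01] F cx,cy,z -0.5 -0.4 -0.5 gap 49.86325805150874
```

```bash
python3 -m handwheel '[[0,-0.004,0.03,0,0,0.57,0.05],[0,0,0.03,0,0,0,0.05],[0,0,0.025,0,0,0,0.05],[0,0,0.0065,0,0,0,0.05],[-0.006,0,0,0,0,0,0.05],[-0.006,0,0,0,0,0,0.05],[-0.004,0,0,0,0,0,0.05],[0,0,0,0,0,0,0.05]]' >/dev/null;  python3 - <<'E'
from h import *
st(); b=unit("scene"); cv2.imwrite("pics/s4.png",cv2.resize(b[90:250,200:400],None,fx=3,fy=3))
E
```

```text
t 9.25 TCP charger [-200.3   -2.4] z 39.4 rpy [ 1.7975e+02 -4.0000e-02  8.8390e+01] F cx,cy,z -1.0 0.1 -0.4 gap 50.02806521954429
scene unit top in charger frame [-131.5    1.3] [102.9 100.2] 89.7
```

View pics/s4.png

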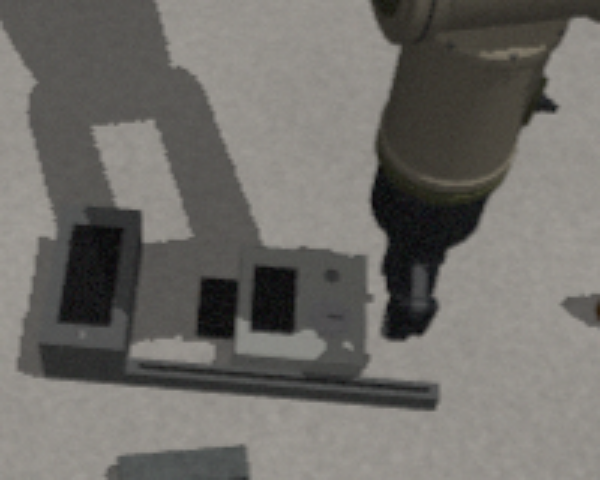

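The fingers at (410,320) are centred behind the case, just short of its back side, and the unit is still flush. I lower 6 mm and push along the rail.

```bash
python3 -m handwheel '[[0,0.002,0.006,0,0,-0.25,0.05],[-0.004,0,0,0,0,0,0.05],[-0.004,0,0,0,0,0,0.05],[-0.004,0,0,0,0,0,0.05],[-0.004,0,0,0,0,0,0.05],[-0.004,0,0,0,0,0,0.05],[-0.004,0,0,0,0,0,0.05],[-0.004,0,0,0,0,0,0.05]]'; python3 -m handwheel '[[-0.004,0,0,0,0,0,0.05],[-0.004,0,0,0,0,0,0.05],[-0.004,0,0,0,0,0,0.05],[-0.004,0,0,0,0,0,0.05],[-0.004,0,0,0,0,0,0.05],[0,0,0,0,0,0,0.05]]'; python3 - <<'E'
from h import *
st(); unit("scene"); b=unit("top")
E
```

```text
time: 9.97
tool_pos: [666.8, 170.0, 30.3]
tcp_rot: [-180.0, -0.0, 88.7]
ft_force: [-0.0, 2.8, -0.7]
finger_gap: 49.8
grip_force: 1.0
time: 10.47
tool_pos: [666.6, 149.2, 30.4]
tcp_rot: [-180.0, 0.0, 88.6]
ft_force: [0.9, -0.5, 0.8]
finger_gap: 50.4
grip_force: 0.0
t 10.47 TCP charger [-152.2   -2.3] z 30.4 rpy [-1.800e+02  3.000e-02  8.862e+01] F cx,cy,z 0.4 0.9 0.8 gap 50.410817922110134
scene unit top in charger frame [-92.6   0.4] [102.2  99.8] 90.0
top unit top in charger frame [-70.3  -0.3] [ 55.8 100.1] 1.2
```

```bash
python3 -m handwheel '[[-0.003,0,0,0,0,0,0.05],[-0.003,0,0,0,0,0,0.05],[-0.003,0,0,0,0,0,0.05],[-0.003,0,0,0,0,0,0.05],[-0.003,0,0,0,0,0,0.05],[-0.003,0,0,0,0,0,0.05],[-0.003,0,0,0,0,0,0.05],[0,0,0,0,0,0,0.05]]'; python3 -m handwheel '[[-0.003,0,0,0,0,0,0.05],[-0.003,0,0,0,0,0,0.05],[-0.003,0,0,0,0,0,0.05],[-0.003,0,0,0,0,0,0.05],[-0.002,0,0,0,0,0,0.05],[-0.002,0,0,0,0,0,0.05],[0,0,0,0,0,0,0.05]]'; python3 - <<'E'
from h import *
st(); unit("scene")
E
```

```text
time: 11.23
tool_pos: [666.2, 128.6, 30.6]
tcp_rot: [180.0, 0.0, 88.6]
ft_force: [0.1, 0.2, 0.4]
finger_gap: 50.3
grip_force: 0.2
time: 11.82
tool_pos: [665.7, 112.7, 30.5]
tcp_rot: [180.0, 0.0, 88.6]
ft_force: [0.2, 1.6, 0.8]
finger_gap: 50.1
grip_force: 0.7
t 11.82 TCP charger [-115.7   -2.3] z 30.5 rpy [1.800e+02 1.000e-02 8.864e+01] F cx,cy,z -1.6 0.2 0.8 gap 50.05470469930611
scene unit top in charger frame [-57.4   0.6] [102.3 102.1] 89.7
```

```bash
python3 -m handwheel '[[-0.002,0,0,0,0,0,0.05],[-0.002,0,0,0,0,0,0.05],[-0.001,0,0,0,0,0,0.05],[0,0,0,0,0,0,0.05]]' | grep -E "pos|force: \["; for i in 1 2 3; do python3 -m handwheel '[[-0.001,0,0,0,0,0,0.05],[0,0,0,0,0,0,0.05]]' | grep -E "pos|force: \["; done
```

```text
tool_pos: [665.5, 108.0, 30.3]
ft_force: [0.0, 1.7, 2.1]
tool_pos: [665.4, 107.1, 30.3]
ft_force: [0.3, 1.6, 1.7]
tool_pos: [665.4, 106.4, 30.3]
ft_force: [-0.8, 3.9, 0.5]
tool_pos: [665.4, 106.3, 30.3]
ft_force: [1.4, 7.1, 1.1]
```

```bash
for i in 1 2 3; do python3 -m handwheel '[[-0.001,0,0,0,0,0,0.05],[0,0,0,0,0,0,0.05]]' | grep -E "pos|force: \["; done; python3 - <<'E'
from h import *
st(); b=unit("scene"); cv2.imwrite("pics/s5.png",cv2.resize(b[90:250,200:400],None,fx=3,fy=3))
E
```

```text
tool_pos: [665.4, 106.2, 30.4]
ft_force: [0.2, 10.1, -1.0]
tool_pos: [665.4, 106.0, 30.4]
ft_force: [0.6, 13.4, -0.9]
tool_pos: [665.4, 106.0, 30.5]
ft_force: [1.8, 17.7, -0.4]
t 13.2 TCP charger [-109.    -2.5] z 30.5 rpy [179.97  -0.28  88.73] F cx,cy,z -17.7 1.4 -0.4 gap 50.422534462935786
scene unit top in charger frame [-54.3   1. ] [101.6  98.2] 89.7
```

View pics/s5.png

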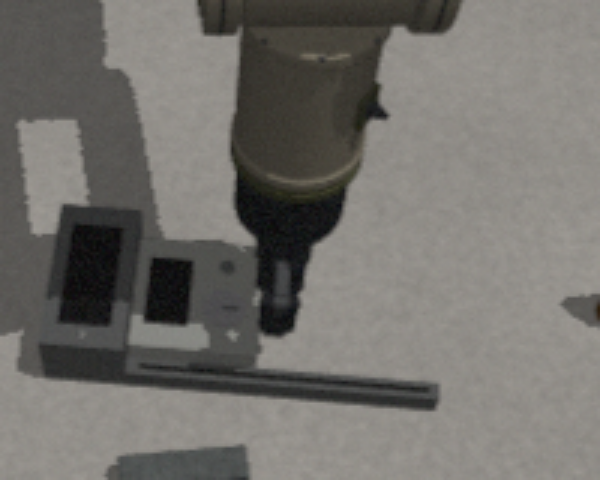

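The plug has gone out of sight and the case meets the housing at x≈135 px. The reaction rose to 18 N with no further travel. I back off, lift clear and check.

```bash
python3 -m handwheel '[[0,0,0,0,0,0,0.05],[0,0,0,0,0,0,0.05],[0.005,0,0,0,0,0,0.05],[0.01,0,0,0,0,0,0.05],[0.02,0,0,0,0,0,0.05],[0.03,0,0,0,0,0,0.05],[0.03,0,-0.02,0,0,0,0.05],[0,0,-0.04,0,0,0,0.05]]'|grep pos;python3 -m handwheel '[[0.0,0,-0.04,0,0,0,0.05],[0.02,-0.035,-0.01,0,0,0,0.05],[0.02,-0.035,0,0,0,0,0.05],[0.02,-0.035,0,0,0,0,0.05],[0.02,-0.035,0,0,0,0,0.05],[0.02,-0.035,0,0,0,0,0.05],[0,-0.035,0,0,0,0,0.05],[0,0,0,0,0,0,0.05]]'|grep pos;  python3 - <<'E'
from h import *
st(); b=unit("scene",(-200,20)); a=unit("top",(-200,20)); cv2.imwrite("pics/s6.png",np.hstack([cv2.resize(b[130:230,200:330],None,fx=3,fy=3),cv2.resize(a[140:240,210:340],None,fx=3,fy=3)]))
cv2.imwrite("top_end.png",a)
E
```

```text
tool_pos: [662.2, 201.3, 83.6]
tool_pos: [452.9, 302.3, 138.0]
t 14.58 TCP charger [-300.2 -219.5] z 138.0 rpy [-179.64    0.18   88.86] F cx,cy,z 1.6 -1.4 -1.3 gap 49.68023359901419
scene unit top in charger frame [-49.8   0.3] [101.9 100.3] 89.9
top unit top in charger frame [-50.   -0.6] [100.1 100.5] 0.1
```

View pics/s6.png

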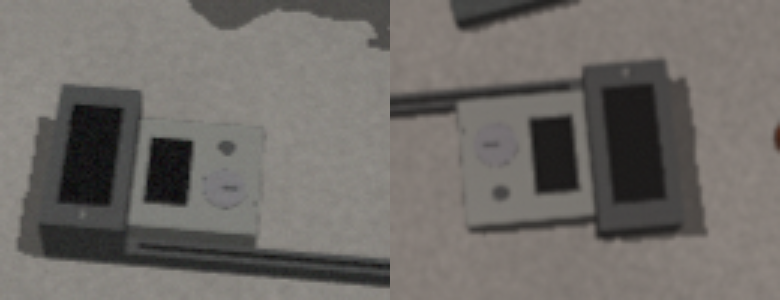

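Both views show the case against the housing and flush along the rail. It measures (-49.9, 0) against the target of (-50, 0), the robot is clear, and I never went near the bystanders.

```bash
python3 -m handwheel '[[0,0,0,0,0,0,0.05],[0,0,0,0,0,0,0.05]]' >/dev/null; python3 -c "from bench import r; print(r.hand_in())"
```

```text
the job is handed in; nothing more can be done
None
```

The unit is on charge: I pushed it flush to the rail, paused there, then slid it along until the plug was home and the case met the charger, and handed the job in after about 15 s with the robot clear and the bottles and buffer not touched.

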